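Pack the tapes for the shoot

ROBOT

A 6-joint arm with a two-finger parallel gripper is mounted at the origin on the work surface. World frame = base frame: x ahead of the robot, y to its left, z up, the work surface at z = 0. Lengths are in mm, angles in rad, forces in N, time in s.
With the tool pointing down it reaches from about 250 to 800 mm from the base axis. Payload 3.9 kg.
Tool frame: the origin (TCP) lies midway between the tips of the shut fingers; the grasp point (between the pads) lies 19 mm behind it; x points along the fingers, z is the direction in which the jaws open and shut, and the axes are right-handed (so a half turn about x gives the same grasp; the last joint's range is limited). The gripper opens to 85 mm and grips with 20 to 120 N. Pads are 22 mm wide; open, the fingers measure 114 mm over their backs; the gripper's body (76 mm by 85 mm) begins 54 mm behind the grasp point. The pads swing forward as they close: fully open they stand 13 mm farther back than shut.
Start: joints at [1.116, 0.26, -0.138, 1.173, 0, 1.571], TCP at [230.618, 471.626, 231.304] pointing down, gripper open.
Joint ranges: [-2.78, 2.78], [-0.83, 1.72], [-1.28, 1.37], [-1.9, 2.12], [-1.57, 1.48], [-3.14, 3.14]. Speed limits (rad/s): [2.57, 2.57, 3.14, 3.14, 3.14, 3.14].

INTERFACE

Orientations are given as a unit quaternion [x, y, z, w].
In Python, from rig import r, effector, kin, status, grab_frame, camera_model, ticket gives the robot as it stands. The module is installed in compiled form; this text tells all that it offers. Calls block until the motion is done:
- r.move_ptp(position, orientation): joint-space move of the TCP to a pose.
- r.move_straight(position, rotation=None, feed=150, until_force=None): straight line of the TCP; rotation=None keeps the orientation; feed is the mean speed in mm/s. With until_force (N) it stops when the force on the tool has changed by that much, and returns True; else False.
- r.goto_joints(angles): joint-space move.
- effector.command_gripper(opening, grasp_force=None): finger opening in mm; grasp_force is the grip in N (None keeps the last); returns when the fingers have stopped.
- r.wait(seconds).
- kin.solve_ik(position, orientation): joint angles nearest the present ones, or None.
- status.get_state(): the state.
- grab_frame(name): name is "scene" or "top" or "wrist"; returns the picture (384x512x3 uint8, red, green, blue); there is no depth.
- camera_model(name): a dict with "camera_matrix" (3x3 intrinsics, pixels), "rvec" (rotation vector, rad) and "tvec" (3), from world to camera coordinates, as OpenCV has them. Camera axes: x right, y down, z forward; pixel columns grow to the right and rows downward; lengths in mm; the calibration is good to about 2 mm. A picture is of the moment at which its call begins: read the wrist's pose just before it. camera_model takes no time and is no camera call; for the wrist camera it gives the pose at the moment of the call.
A pose or a line that the arm cannot do raises r.PlanningError and nothing moves.
- ticket.hand_in(): hands the job in, once; it reports no verdict.
The state is a dict: "time": time; "qpos": joint angles; "qd": joint speeds; "effort": joint torques, N m; "eef_pos": TCP position; "eef_rot": TCP orientation; "ft_force": force on the tool from outside, world axes, zero at the start; "ft_torque": the same for the moment, N m; "finger_gap": finger opening in mm.
Only numpy, scipy, OpenCV 4.12 (cv2) and the standard library are available. Lean on these libraries where they do the work, as an engineer would, in place of code of your own. Each camera call takes 0.05 s, during which the arm holds its last target.

TASK

Pack for the shoot: take every tall tape case out of the rack, not by pulling it straight up but by tipping its top forward from the upper back edge, so that it leans out on the rail where it can be gripped, and stand each one upright, the same way up as it stood, in a bay of its own in the grey transit box. Slide all the tape rolls up off the post and lay them flat inside the black tray, which stays flat on the table. Leave the short case standing in the rack and the lens and battery where they are.

Things in the scene. Friction and masses are not known exactly. Their poses are not given: they have to be found in the camera images.
- rack: fixed plywood rack, four upright slots side by side along its y. Origin: on the table below the middle of the slots' front edge; x points into the rack, z up. Slots 44 mm wide, centred at y = -72, -24, +24, +72 mm, between 4 mm boards (ends 10 mm) from x = 0 to 110 mm, up to 206 mm above the table: 4 mm higher than the tall cases, which cannot be pinched where they stand
- rack_back (a point): middle of the rack's open back, at the height of the tall cases' upper back edges (x = 112, y = 0, z = 202 mm in the rack's frame). Cases stand at x = 2 to 112 mm on a floor 12 mm above the table; the back stop (x = 114 to 120 mm) is only 40 mm high, so a fingertip can reach down behind a case's upper back edge. A lip at x = -6 to 0 mm, 20 mm above the table, stops the feet
- rack_rail (a point): middle of the steel catch rail, 10 mm thick, along the rack's y in front of the slots (x = -44 mm, 62 mm above the table, y = -108 to 108 mm). A tall case whose top is drawn forward past about 30 degrees tips over its front foot by itself and rests leaning on this rail at about 37 degrees, its upper third clear in front of the boards
- box: fixed grey transit box, 144 mm (x) by 224 mm (y), walls 60 mm high, open on top. Origin: centre of its underside; floor 10 mm above the table. Three bays, each 120 mm along x by 50 mm along y, centred at x = 0, y = -74, 0, +74 mm, between thick padded dividers (24 mm wide, 58 mm high)
- post: fixed tape post: base disc 80 mm diameter, 12 mm thick, with an upright rod of 16 mm diameter whose tip is 75 mm above the table. Origin: centre of the underside
- tray: loose black open tray, outside 190 mm (x) by 140 mm (y) by 30 mm high, walls and floor 5 mm thick, 0.5 kg. Origin: centre of its underside. It may get shifted on the table
- short_case_mid (a point): shorter black case, 110 by 40 by 130 mm tall, standing in one slot of the rack; it stays there. This point is its centre, 65 mm below its top
- lens: loose camera lens standing upright, 68 mm diameter, 76 mm high; bystander. Origin: centre of its underside
- battery: loose grey battery block 75 by 45 by 31 mm; bystander. Origin: centre of its underside
- case_a_mid (a point): tall black hard plastic tape case, a closed box 110 mm deep (its x), 40 mm thick (its y), 190 mm tall (its z, up), about 0.3 kg, pale label on its spine (the narrow -x face, facing out of the rack). This point is its centre, 95 mm below its top, 55 mm from spine and back. Starts upright in any slot of the rack; one of the three may be absent.
- case_b_mid (a point): tall black hard plastic tape case, a closed box 110 mm deep (its x), 40 mm thick (its y), 190 mm tall (its z, up), about 0.3 kg, pale label on its spine (the narrow -x face, facing out of the rack). This point is its centre, 95 mm below its top, 55 mm from spine and back. Starts upright in any slot of the rack; one of the three may be absent.
- case_c_mid (a point): tall black hard plastic tape case, a closed box 110 mm deep (its x), 40 mm thick (its y), 190 mm tall (its z, up), about 0.3 kg, pale label on its spine (the narrow -x face, facing out of the rack). This point is its centre, 95 mm below its top, 55 mm from spine and back. Starts upright in any slot of the rack; one of the three may be absent.
- roll_a_mid (a point): wound tape roll, a grey ring 60 mm outside diameter, 23 mm bore, 40 mm high, about 0.09 kg. This point is its centre, half-way up on its axis (z). Starts on the post, on its base (its underside 12 mm above the table).
- roll_b_mid (a point): wound tape roll, a grey ring 60 mm outside diameter, 23 mm bore, 40 mm high, about 0.09 kg. This point is its centre, half-way up on its axis (z). Starts on the post, on top of the other roll; may be absent.
There are look-alikes about, which are no part of the job. What is shaped like the part that bears roll_a_mid but purple, turquoise or yellow is not meant.

How it is judged:
By the outcome, as a careful person would: the job done as asked, in the order asked, and still so for the second after the job is handed in, with the robot touching nothing.
Of case_a, case_b, case_c, roll_b only 3 to 4 are there at a start; the rules pass over those that are not, and their reading is None.
At some moment in a run one of tray may be knocked a few centimetres aside while the robot is not near it.
It also fails if it takes over 210 s, if anything falls off the work surface, if the arm or the gripper's body presses on something with over 40 N, if the wrist force passes 120 N, or if a joint passes its speed limit or range.

## Working session

There is one attempt and no reset: what is moved stays moved. The work goes in short steps, each a Python script; the robot and the scene stay as the last script left them, time stands still between calls to the robot, and variables do not carry over. Pictures are saved under pics/ and viewed, and the job is handed in when it is done.

```bash
ls; mkdir -p pics
python3 - <<'E'
from rig import *
import cv2
for n in ("scene","top","wrist"):
    im=grab_frame(n); cv2.imwrite(f"pics/{n}0.png",cv2.cvtColor(im,cv2.COLOR_RGB2BGR))
    c=camera_model(n); R=cv2.Rodrigues(c["rvec"])[0]; print(n,c["camera_matrix"].round(1).tolist(),(-R.T@c["tvec"].reshape(3)).round(1),R.round(3).tolist())
print(status.get_state())
E
```

```text
pics
scene [[372.4, 0.0, 259.6], [0.0, 372.4, 192.5], [0.0, 0.0, 1.0]] [1148.2  344.1  811.3] [[-0.564, 0.826, -0.004], [0.586, 0.397, -0.706], [-0.582, -0.401, -0.708]]
top [[500.0, 0.0, 263.0], [0.0, 500.0, 194.4], [0.0, 0.0, 1.0]] [ 394.1  -17.6 1453. ] [[0.007, -1.0, 0.015], [-0.99, -0.009, -0.14], [0.14, -0.014, -0.99]]
wrist [[271.1, 0.0, 258.3], [0.0, 271.1, 192.1], [0.0, 0.0, 1.0]] [161.4 506.4 372.8] [[0.439, 0.899, -0.002], [0.857, -0.418, 0.3], [0.269, -0.133, -0.954]]
{'time': 0.15, 'qpos': array([ 1.11598396e+00,  2.60521842e-01, -1.39082054e-01,  1.17270319e+00,
       -3.67124040e-06,  1.57081340e+00]), 'qd': array([-0.00089021, -0.00263233,  0.00334872,  0.00060481,  0.00036449,
       -0.00120574]), 'effort': array([ 4.38085408e-04, -4.06008303e+01,  2.54165804e+01,  1.27005784e-02,
        1.26896530e-04,  1.51371470e-06]), 'eef_pos': array([230.39749316, 471.15375823, 230.65851325]), 'eef_rot': array([-0.3746803 ,  0.6003083 ,  0.37411246,  0.59940345]), 'ft_force': array([ 0.00361184, -0.40680856,  0.26925942]), 'ft_torque': array([-0.00922867, -0.00128694, -0.01359717]), 'finger_gap': 85.40673374305734}
```

View pics/scene0.png

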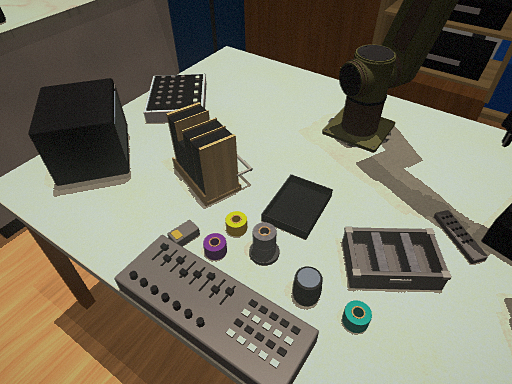

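View pics/top0.png

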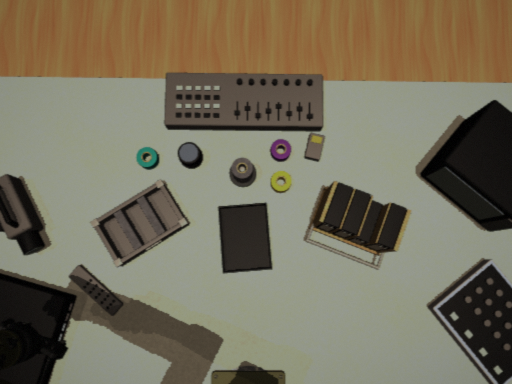

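View pics/wrist0.png

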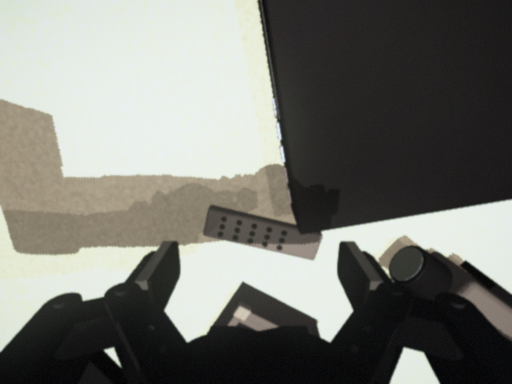

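Run:
```python
import cv2,numpy as np
t=cv2.imread("pics/top0.png");s=cv2.imread("pics/scene0.png")
cv2.imwrite("pics/c1.png",cv2.resize(t[165:285,290:430],None,fx=5,fy=5,interpolation=cv2.INTER_CUBIC))
a=cv2.resize(t[120:280,80:280],None,fx=4,fy=4,interpolation=cv2.INTER_CUBIC);cv2.imwrite("pics/c2.png",a)
cv2.imwrite("pics/c3.png",cv2.resize(s[95:275,160:340],None,fx=3.3,fy=3.3,interpolation=cv2.INTER_CUBIC))
```

```text
(no output)
```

View pics/c1.png

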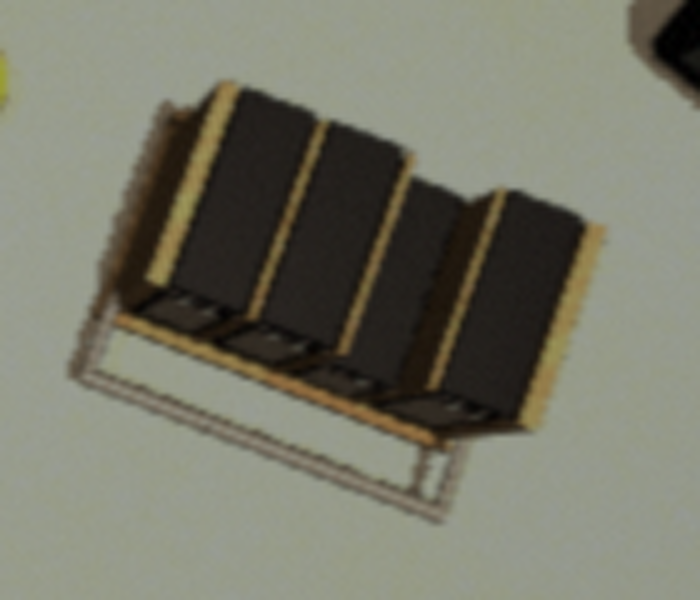

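View pics/c2.png

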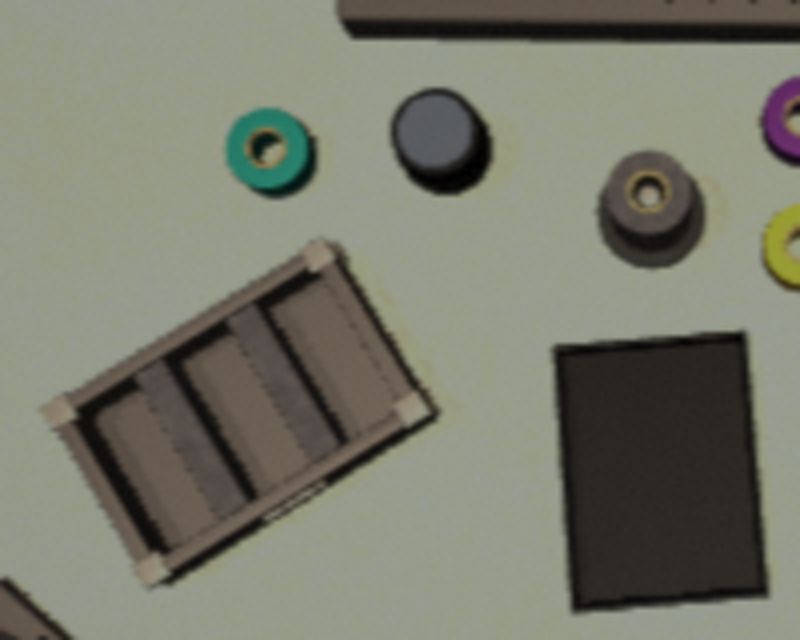

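View pics/c3.png

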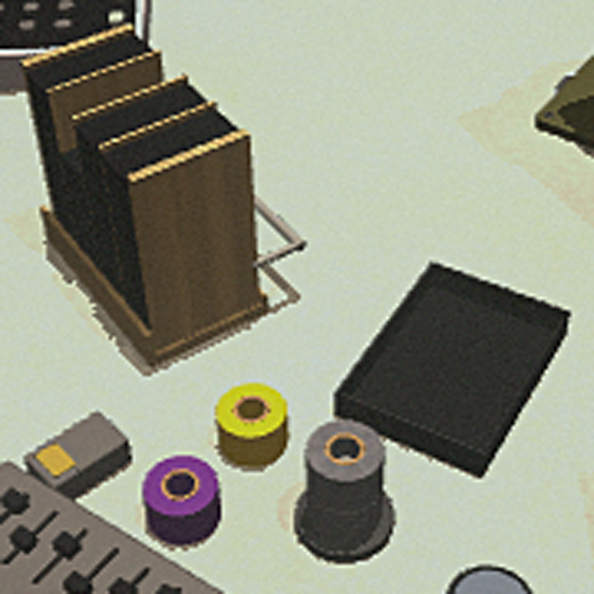

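```bash
cat > h.py <<'E'
from rig import r, effector, kin, status, grab_frame, camera_model, ticket
import numpy as np, cv2
from scipy.spatial.transform import Rotation as Ro
def ray(cam,px):
    c=camera_model(cam) if isinstance(cam,str) else cam
    R=cv2.Rodrigues(c["rvec"])[0]; o=-R.T@np.array(c["tvec"]).reshape(3)
    p=cv2.undistortPoints(np.array([[px]],float),c["camera_matrix"],None)[0,0]
    return o,R.T@np.array([p[0],p[1],1.])
def onz(cam,px,z):
    o,d=ray(cam,px); return o+d*(z-o[2])/d[2]
def tri(c1,p1,c2,p2):
    o1,d1=ray(c1,p1);o2,d2=ray(c2,p2);d1=d1/np.linalg.norm(d1);d2=d2/np.linalg.norm(d2)
    s=np.linalg.lstsq(np.c_[d1,-d2],o2-o1,rcond=None)[0]
    a=o1+d1*s[0];b=o2+d2*s[1];return (a+b)/2,np.linalg.norm(a-b)
def proj(cam,P):
    c=camera_model(cam) if isinstance(cam,str) else cam
    return cv2.projectPoints(np.array(P,float).reshape(-1,3),c["rvec"],c["tvec"],c["camera_matrix"],None)[0].reshape(-1,2)
def save(n,im,f=1):
    cv2.imwrite(f"pics/{n}.png",cv2.resize(cv2.cvtColor(im,cv2.COLOR_RGB2BGR),None,fx=f,fy=f,interpolation=cv2.INTER_CUBIC))
E
python3 - <<'E'
from h import *
c1=lambda x,y:(290+(x+.5)/5-.5,165+(y+.5)/5-.5)
c2=lambda x,y:(80+(x+.5)/4-.5,120+(y+.5)/4-.5)
c3=lambda x,y:(160+(x+.5)/3.3-.5,95+(y+.5)/3.3-.5)
print("rack",[onz("top",c1(*p),206).round(1)[:2].tolist() for p in [(148,285),(222,82),(605,228),(535,430)]])
print("rail",[onz("top",c1(*p),67).round(1)[:2].tolist() for p in [(78,375),(440,520)]])
print("box",[onz("top",c2(*p),60).round(1)[:2].tolist() for p in [(40,411),(323,238),(437,410),(155,586)]])
print("tray",[onz("top",c2(*p),30).round(1)[:2].tolist() for p in [(554,346),(745,332),(769,596),(574,611)]])
print("rolltop",tri("top",c2(649,192),"scene",c3(345,448)))
print([onz("top",c2(649,192),z).round(1)[:2].tolist() for z in(52,92)],[onz("scene",c3(345,448),z).round(1)[:2].tolist() for z in(52,92)], onz("top",c2(652,217),12), )
E
```

```text
rack [[502.7, -176.1], [606.2, -214.5], [533.5, -407.0], [432.0, -368.5]]
rail [[464.5, -154.5], [386.6, -353.7]]
box [[507.7, 444.2], [631.4, 252.6], [510.8, 169.1], [388.0, 358.9]]
tray [[559.9, 90.9], [571.2, -45.7], [384.1, -63.9], [372.7, 73.1]]
rolltop (array([660.69737728,  22.07565015,  92.71006608]), np.float64(1.205652974061138))
[[668.4, 23.8], [660.5, 22.6]] [[633.4, 3.3], [660.5, 21.2]] [657.61245051  22.54273743  12.        ]
```

```bash
cat >> h.py <<'E'
RA=np.radians(-20.5); RO=np.array([467.,-272.3,0])
def rk(x,y,z): # rack->world
    c,s=np.cos(RA),np.sin(RA); return np.array([RO[0]+c*x-s*y,RO[1]+s*x+c*y,z])
BA=np.radians(33.5); BO=np.array([509.5,306.2,0])
def bx(x,y,z):
    c,s=np.cos(BA),np.sin(BA); return np.array([BO[0]+c*x-s*y,BO[1]+s*x+c*y,z])
def quat(ang,tilt=0,flip=1):
    """frame azimuth ang; tool points down tilted 'tilt' rad toward +x of that frame; jaw along frame y (flip sign)"""
    a=np.array([np.cos(ang)*np.sin(tilt),np.sin(ang)*np.sin(tilt),-np.cos(tilt)])
    z=flip*np.array([-np.sin(ang),np.cos(ang),0]); return Ro.from_matrix(np.c_[a,np.cross(z,a),z]).as_quat()
def st(*a):
    s=status.get_state(); print("t%.1f"%s["time"],s["eef_pos"].round(1),"F",s["ft_force"].round(1),"gap",round(s["finger_gap"],1),*a); return s
E
python3 - <<'E'
from h import *
T=np.radians(37)
for f in(1,-1):
    for n,p,q in [("boxlook",bx(0,0,430),quat(BA,0,f)),("bay-",bx(0,-74,146),quat(BA,0,f)),("bay+",bx(0,74,146),quat(BA,0,f)),("bay+hi",bx(0,74,240),quat(BA,0,f)),
      ("back72",rk(125,72,185),quat(RA,0,f)),("back-72",rk(125,-72,185),quat(RA,0,f)),("back-72hi",rk(135,-72,260),quat(RA,0,f)),
      ("lean72",rk(-49+11,72,169-15),quat(RA,T,f)),("lean-72",rk(-38,-72,154),quat(RA,T,f)),("up72",rk(-70,72,370),quat(RA,T,f)),("up-72",rk(-70,-72,370),quat(RA,T,f)),("post",np.array([660,22,19]),quat(0,0,f))]:
        q_=kin.solve_ik(p,q); print(f,n,None if q_ is None else np.round(q_,2))
E
```

```text
1 boxlook [ 0.54  0.41  0.61  1.76  0.   -0.04]
1 bay- [ 0.42  0.44 -0.1   1.03  0.   -0.17]
1 bay+ [ 0.67  0.43 -0.12  1.03  0.    0.08]
1 bay+hi [0.67 0.38 0.06 1.25 0.   0.08]
1 back72 [-0.39  0.51  0.13  1.19  0.   -0.03]
1 back-72 [-0.6   0.55  0.19  1.22  0.   -0.24]
1 back-72hi [-0.6   0.55  0.39  1.41  0.   -0.24]
1 lean72 [-0.42 -0.08 -1.02 -0.02  0.04 -0.05]
1 lean-72 [-0.85 -0.   -0.94  0.05  0.29 -0.41]
1 up72 [-0.43 -0.34 -0.58  0.69  0.04 -0.06]
1 up-72 [-0.9  -0.25 -0.51  0.74  0.32 -0.45]
1 post [ 0.03  0.63 -0.11  0.83  0.    0.03]
-1 boxlook [0.54 0.41 0.61 1.76 0.   3.1 ]
-1 bay- [ 0.42  0.44 -0.1   1.03  0.    2.97]
-1 bay+ [ 0.67  0.43 -0.12  1.03  0.   -3.06]
-1 bay+hi [ 0.67  0.38  0.06  1.25  0.   -3.06]
-1 back72 [-0.39  0.51  0.13  1.19  0.    3.11]
-1 back-72 [-0.6   0.55  0.19  1.22  0.    2.9 ]
-1 back-72hi [-0.6   0.55  0.39  1.41  0.    2.9 ]
-1 lean72 [-0.42 -0.08 -1.02 -0.02  0.04  3.09]
-1 lean-72 [-0.85 -0.   -0.94  0.05  0.29  2.73]
-1 up72 [-0.43 -0.34 -0.58  0.69  0.04  3.08]
-1 up-72 [-0.9  -0.25 -0.51  0.74  0.32  2.69]
-1 post [ 0.03  0.63 -0.11  0.83  0.   -3.11]
```

Run:
```python
from h import *
r.move_ptp(bx(0,0,400),quat(BA))
st(); c=camera_model("wrist"); save("w_box",grab_frame("wrist")); np.save("wbox.npy",c,allow_pickle=True)
R=cv2.Rodrigues(c["rvec"])[0]; print((-R.T@c["tvec"].reshape(3)).round(1),R[2].round(2))
r.move_ptp(rk(40,0,420),quat(RA))
st(); c=camera_model("wrist"); save("w_rack",grab_frame("wrist")); np.save("wrack.npy",c,allow_pickle=True)
R=cv2.Rodrigues(c["rvec"])[0]; print((-R.T@c["tvec"].reshape(3)).round(1),R[2].round(2))
```

```text
t1.6 [509.1 306.6 399.6] F [ 0.9 -0.3 -0.5] gap 85.5
[445.  265.5 541.8] [ 0.25  0.17 -0.95]
t3.8 [ 505.  -285.4  420. ] F [ 1.   0.9 -0.7] gap 85.4
[ 432.8 -257.4  562.1] [ 0.28 -0.1  -0.95]
```

View pics/w_box.png

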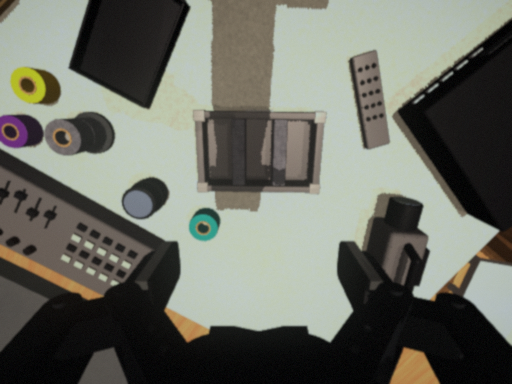

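View pics/w_rack.png

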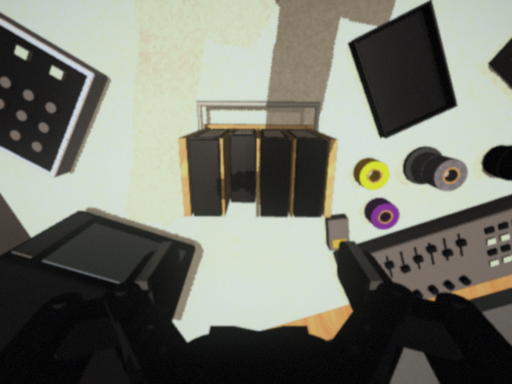

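Run:
```python
import cv2
a=cv2.imread("pics/w_box.png");b=cv2.imread("pics/w_rack.png")
cv2.imwrite("pics/c4.png",cv2.resize(a[100:205,185:335],None,fx=5,fy=5,interpolation=cv2.INTER_CUBIC))
cv2.imwrite("pics/c5.png",cv2.resize(b[95:225,170:345],None,fx=4.5,fy=4.5,interpolation=cv2.INTER_CUBIC))
```

```text
(no output)
```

View pics/c4.png

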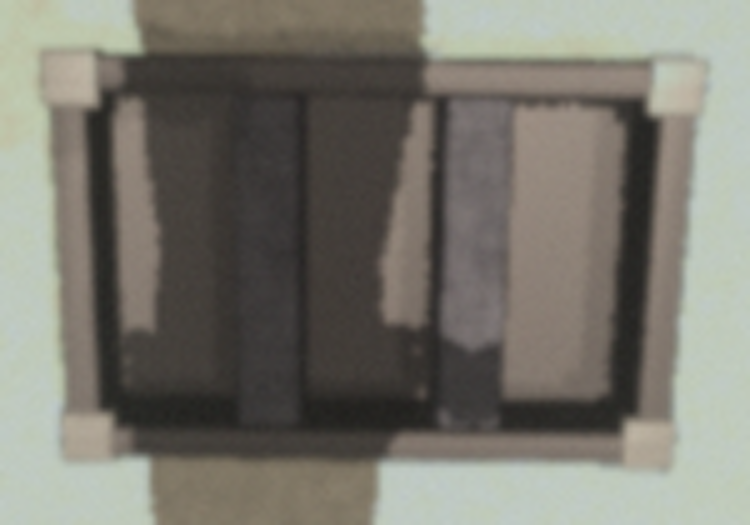

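View pics/c5.png

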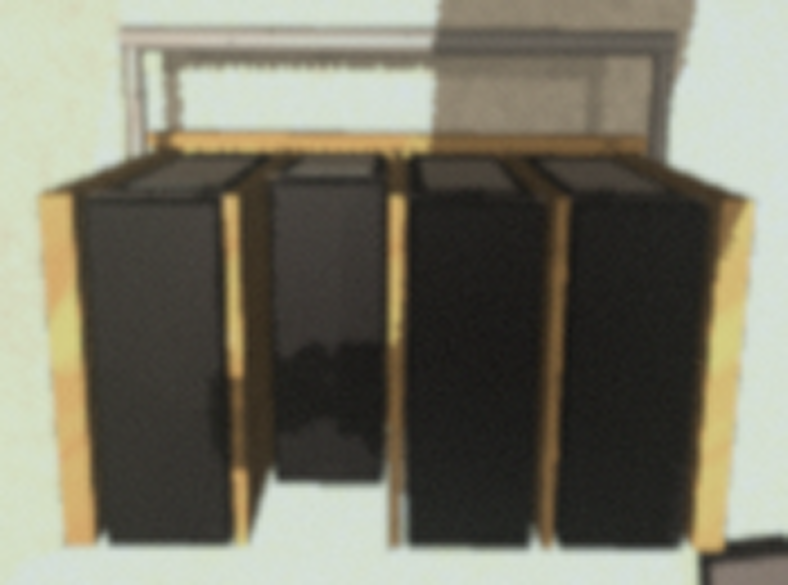

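Run:
```python
from h import *
cb=np.load("wbox.npy",allow_pickle=True).item(); cr=np.load("wrack.npy",allow_pickle=True).item()
k4=lambda p:(185+(p[0]+.5)/5-.5,100+(p[1]+.5)/5-.5)
k5=lambda p:(170+(p[0]+.5)/4.5-.5,95+(p[1]+.5)/4.5-.5)
def an(P,names):
    P=np.array(P)[:,:2]; print(names,"centre",P.mean(0).round(1)); 
    for i in range(4):
        d=P[(i+1)%4]-P[i]; print("  len %.1f ang %.2f"%(np.hypot(*d),np.degrees(np.arctan2(d[1],d[0]))%90))
an([onz(cb,k4(p),61) for p in [(40,50),(708,59),(672,470),(62,460)]],"boxcaps")
# dividers tops z=58: edges (238/300 ,98-..),(440/505)
an([onz(cb,k4(p),58) for p in [(239,100),(506,100),(500,425),(241,425)]],"dividers outer 98 wide? (x120)")
P=[onz(cr,k5(p),206) for p in [(41,193),(755,199),(723,550),(66,546)]]; an(P,"rack")
print(P[0],P[1], ((P[0]+P[1])/2).round(1))
print("pred corners box", proj("top",[bx(-72,-112,60),bx(-72,112,60),bx(72,112,60),bx(72,-112,60)]).round(1).tolist())
```

```text
boxcaps centre [509.9 309.7]
  len 226.9 ang 32.80
  len 146.7 ang 32.59
  len 226.9 ang 32.54
  len 145.7 ang 32.60
dividers outer 98 wide? (x120) centre [510. 310.]
  len 92.1 ang 33.53
  len 116.5 ang 34.18
  len 96.0 ang 33.53
  len 116.5 ang 32.26
rack centre [ 520.1 -290.7]
  len 205.6 ang 69.14
  len 109.2 ang 69.34
  len 206.9 ang 69.24
  len 109.5 ang 68.68
[ 432.42366422 -367.20807453  206.        ] [ 505.65199912 -175.07301652  206.        ] [ 469.  -271.1  206. ]
pred corners box [[187.4, 221.9], [118.0, 266.3], [91.4, 222.4], [160.4, 179.2]]
```

```bash
sed -i 's/radians(-20.5); RO=.*/radians(-20.65); RO=np.array([468.,-271.7,0])/; s/BA=np.radians(33.5); BO=.*/BA=np.radians(32.7); BO=np.array([509.7,308.,0])/' h.py
cat >> h.py <<'E'
def tip(y,vc=172,off=11,end=34):
    q=quat(RA)
    effector.command_gripper(0,60)
    r.move_ptp(rk(140,y,265),q)
    r.move_straight(rk(132,y,12+vc),feed=100)
    st("down")
    for d in (0,8,16,24,30,end):
        t=np.radians(d); x=-vc*np.sin(t)+110*np.cos(t); z=12+vc*np.cos(t)+110*np.sin(t)
        r.move_straight(rk(x+off,y,z),q,feed=60); st("th",d)
    p=status.get_state()["eef_pos"]
    r.move_straight(rk(x+off+25,y,z+70),q,feed=150)
def look(n):
    c=camera_model("wrist"); save(n+"_w",grab_frame("wrist")); save(n+"_t",grab_frame("top")); save(n+"_s",grab_frame("scene")); np.save(n+".npy",c,allow_pickle=True)
E
python3 - <<'E'
from h import *
tip(-72); look("a1"); st()
E
```

```text
t6.3 [ 566.7 -385.9  185.2] F [ 0.3 -0.6 -0.5] gap -0.3 down
t6.7 [ 556.1 -382.   184.8] F [ 0.9 -0.5  1.2] gap 0.1 th 0
t7.3 [ 532.4 -373.   197.9] F [ 0.9 -0.2  1.5] gap -0.3 th 8
t7.9 [ 507.3 -363.5  207.8] F [ 1.4 -0.1 -0.4] gap 0.1 th 16
t8.6 [ 481.3 -353.7  214. ] F [ 1.1  0.1 -0.1] gap -0.0 th 24
t9.1 [ 461.3 -346.2  216.1] F [ 0.1 -1.4 -0.1] gap -0.2 th 30
t9.5 [ 447.9 -341.1  216.2] F [ 0.6  0.7 -0.1] gap 0.0 th 34
t10.2 [ 470.8 -349.5  284.8] F [ 0.2 -0.5 -0.2] gap 0.1
```

Run:
```python
import cv2,numpy as np
s=cv2.imread("pics/a1_s.png")[60:240,140:340];t=cv2.imread("pics/a1_t.png")[160:300,280:440]
s=cv2.resize(s,(400,360));t=cv2.resize(t,(400,350));t=cv2.copyMakeBorder(t,0,10,0,0,0)
cv2.imwrite("pics/a1c.png",np.hstack([s,t]))
```

```text
(no output)
```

View pics/a1c.png

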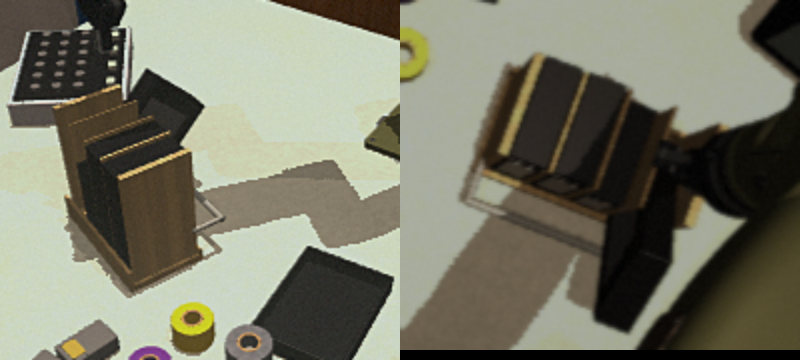

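View pics/a1_w.png

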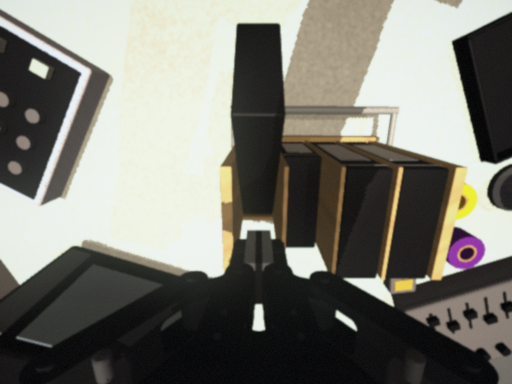

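Run:
```python
from h import *
c=np.load("a1.npy",allow_pickle=True).item()
t=np.radians(37.1)
P=[]
for u,v in((0,190),(110,190)):
    for w in(-20,20): P.append(rk(-v*np.sin(t)+u*np.cos(t),-72+w,12+v*np.cos(t)+u*np.sin(t)))
print(proj(c,P).round(1).tolist())
for dx in (-10,10): print(dx,proj(c,[P[0]+rk(dx,0,0)-rk(0,0,0),P[2]+rk(dx,0,0)-rk(0,0,0)]).round(1).tolist())
b=cv2.imread("pics/a1_w.png"); cv2.imwrite("pics/a1d.png",cv2.resize(b[10:130,210:310],None,fx=5,fy=5,interpolation=cv2.INTER_CUBIC))
```

```text
[[233.6, 23.5], [280.4, 23.5], [228.8, 135.6], [284.5, 135.7]]
-10 [[233.3, 9.9], [228.3, 121.3]]
10 [[233.9, 36.6], [229.2, 149.6]]
```

View pics/a1d.png

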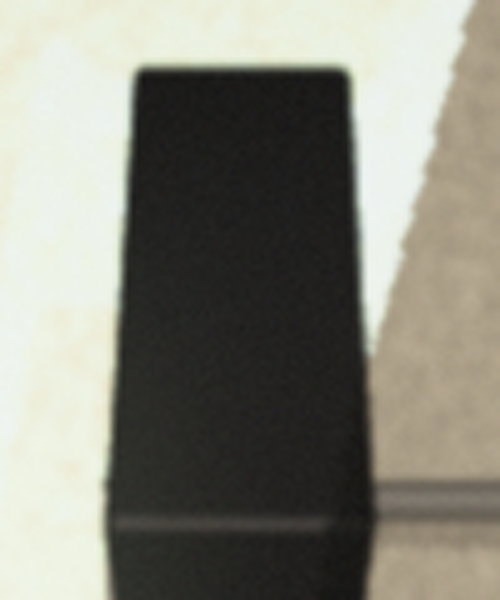

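```bash
cat >> h.py <<'E'
from scipy.optimize import least_squares
def leanfit(c,y,rowf,rowb,rail=True):
    def res(k):
        x0,z0,t=k[0],k[1],k[2]
        P=[rk(x0-190*np.sin(t),y,z0+190*np.cos(t)),rk(x0-190*np.sin(t)+110*np.cos(t),y,z0+190*np.cos(t)+110*np.sin(t))]
        p=proj(c,P); a=(-44-x0)*-np.cos(t)+(62-z0)*-np.sin(t)-5
        return [p[0,1]-rowf,p[1,1]-rowb,a]
    s=least_squares(res,[0,12,.64]); return s.x,np.degrees(s.x[2]),s.cost
E
python3 - <<'E'
from h import *
c=np.load("a1.npy",allow_pickle=True).item()
print(leanfit(c,-72,24,114.5))
E
```

```text
(array([15.08805336,  9.8769977 ,  0.78444484]), np.float64(44.94537868333137), np.float64(8.961591149765323e-23))
```

Run:
```python
from h import *
for x0,z0,d in((0,12,37.1),(15,11,45)):
    t=np.radians(d)
    P=[rk(x0-v*np.sin(t)+u*np.cos(t),-72+w,z0+v*np.cos(t)+u*np.sin(t)) for u,v in((0,190),(110,190)) for w in(-20,20)]
    print(d,"scene",proj("scene",P).round(1).tolist(),"top",proj("top",P).round(1).tolist())
b=cv2.imread("pics/a1_s.png"); cv2.imwrite("pics/a1e.png",cv2.resize(b[85:145,190:250],None,fx=8,fy=8,interpolation=cv2.INTER_CUBIC))
b=cv2.imread("pics/a1_t.png"); cv2.imwrite("pics/a1f.png",cv2.resize(b[220:300,350:410],None,fx=7,fy=7,interpolation=cv2.INTER_CUBIC))
```

```text
37.1 scene [[234.4, 103.9], [241.2, 109.4], [208.6, 93.7], [215.3, 99.4]] top [[373.1, 291.9], [358.3, 286.2], [391.3, 259.2], [375.9, 253.2]]
45 scene [[236.0, 108.3], [242.7, 113.9], [213.0, 94.2], [219.8, 99.9]] top [[370.9, 293.3], [356.3, 287.6], [388.6, 264.9], [373.2, 258.9]]
```

View pics/a1e.png

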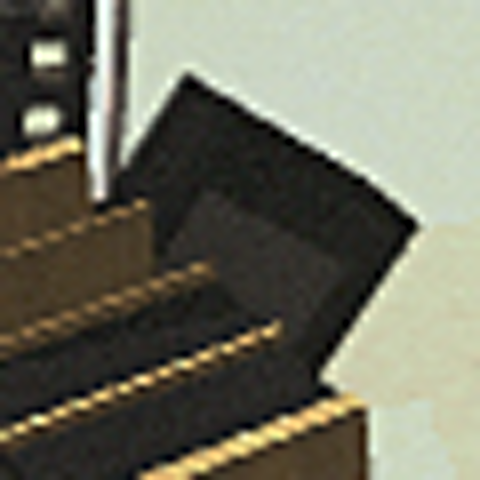

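View pics/a1f.png

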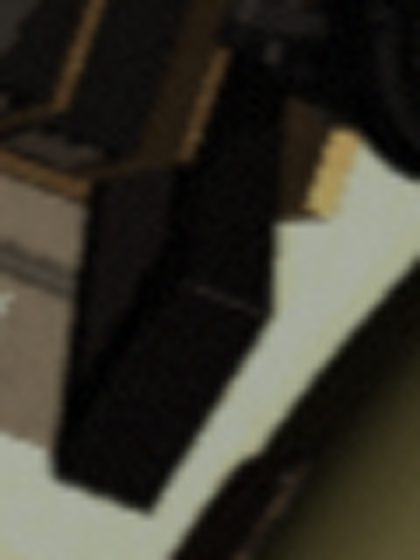

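```bash
cat >> h.py <<'E'
def leanp(x0,z0,t,y,u,v):
    return rk(x0-v*np.sin(t)+u*np.cos(t),y,z0+v*np.cos(t)+u*np.sin(t))
def grasp(x0,z0,t,y,v=157,up=215):
    q=quat(RA,t); tcp=v-19
    pre=leanp(x0,z0,t,y,55,tcp+85); g=leanp(x0,z0,t,y,55,tcp); hi=g+[0,0,up]
    for p in(pre,g,hi): assert kin.solve_ik(p,q) is not None,p
    effector.command_gripper(64,70)
    r.move_ptp(pre,q); r.move_straight(g,feed=120); st("at")
    effector.command_gripper(0,70); st("gripped")
    r.move_straight(hi,feed=130); st("up")
E
python3 - <<'E'
from h import *
x0,z0,t=15,11,np.radians(45)
q=quat(RA,t)
for p in (leanp(x0,z0,t,-72,55,223),leanp(x0,z0,t,-72,55,138),leanp(x0,z0,t,-72,55,138)+[0,0,215]): print(p,kin.solve_ik(p,q))
E
```

```text
[ 345.48319589 -302.47035155  207.57568517] [-1.0305813  -0.21443897 -1.04208172  0.07842134  0.45470585 -0.51079652]
[ 401.72571398 -323.66655778  147.47160877] [-0.90943083  0.00998635 -1.10318521 -0.24862931  0.37793818 -0.40827199]
[ 401.72571398 -323.66655778  362.47160877] [-0.90943083 -0.2695342  -0.64181569  0.49226076  0.37793818 -0.40827199]
```

```bash
sed -i 's/r.move_ptp(pre,q); r.move_straight(g/r.move_straight(status.get_state()["eef_pos"]+[0,0,80],feed=250); r.move_ptp(pre+[0,0,130],q); r.move_straight(pre,feed=200); r.move_straight(g/' h.py
python3 - <<'E'
from h import *
grasp(15,11,np.radians(45),-72); look("a2")
E
```

```text
t14.0 [ 401.9 -324.   148.2] F [0.6 0.2 0.3] gap 64.0 at
t14.4 [ 401.7 -324.1  148.4] F [-3.1  1.4  4.2] gap 39.2 gripped
t16.2 [ 401.4 -323.2  361.2] F [-0.9  0.3 -2.9] gap 39.4 up
```

View pics/a2_s.png

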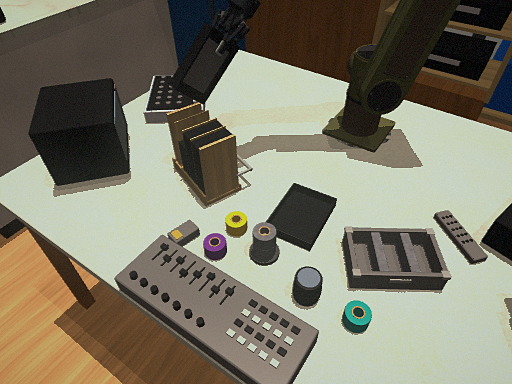

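View pics/a2_w.png

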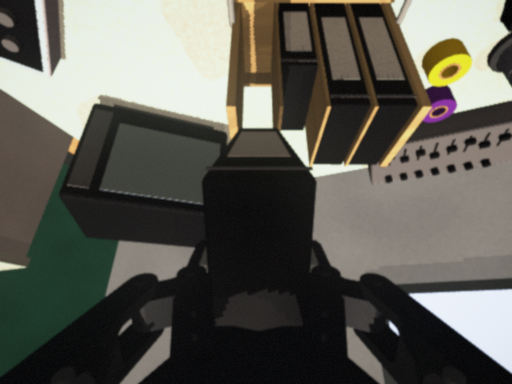

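```bash
cat >> h.py <<'E'
def heldpts(u0=55,v0=138,dth=0,s=None):
    """corners of held case in world; tool axis -case z, u along -tool... ; dth rad extra tilt"""
    s=s or status.get_state(); M=Ro.from_quat(s["eef_rot"]).as_matrix(); a,zj=M[:,0],M[:,2]; d=np.cross(zj,-a) # frame x dir (u)
    up=-a*np.cos(dth)+d*np.sin(dth); du=d*np.cos(dth)+a*np.sin(dth)
    return [s["eef_pos"]+up*(v-v0)+du*(u-u0)+zj*w for u,v in((0,190),(0,0),(110,0),(110,190)) for w in(-20,20)]
E
python3 - <<'E'
from h import *
c=np.load("a2.npy",allow_pickle=True).item()
for dth in(-.1,0,.1):
  P=heldpts(dth=dth)
  print(dth,"w",proj(c,P)[:4].round(0).tolist(),"top",proj("top",P)[1::2].round(1).tolist(),"scene",proj("scene",P)[1::2].round(1).tolist())
b=cv2.imread("pics/a2_s.png"); b=cv2.resize(b[10:110,160:260],None,fx=4,fy=4,interpolation=cv2.INTER_CUBIC)
d=cv2.imread("pics/a2_t.png"); d=cv2.resize(d[220:320,330:430],None,fx=4,fy=4,interpolation=cv2.INTER_CUBIC)
cv2.imwrite("pics/a2e.png",np.hstack([b,d]))
E
```

```text
-0.1 w [[199.0, 160.0], [310.0, 160.0], [238.0, 144.0], [276.0, 144.0]] top [[375.3, 291.8], [383.3, 232.2], [402.6, 201.5], [396.6, 261.3]] scene [[239.9, 50.9], [198.8, 104.8], [171.5, 84.9], [215.8, 25.5]]
0 w [[196.0, 177.0], [313.0, 177.0], [237.0, 131.0], [277.0, 131.0]] top [[376.0, 292.2], [380.9, 237.4], [400.1, 204.3], [397.8, 257.8]] scene [[240.0, 48.2], [203.1, 105.3], [174.2, 89.1], [213.2, 26.1]]
0.1 w [[194.0, 197.0], [315.0, 197.0], [236.0, 117.0], [277.0, 117.0]] top [[376.9, 292.3], [378.5, 242.8], [397.6, 207.6], [399.0, 254.3]] scene [[239.8, 45.6], [207.5, 105.3], [177.2, 92.8], [210.7, 27.1]]
```

View pics/a2e.png

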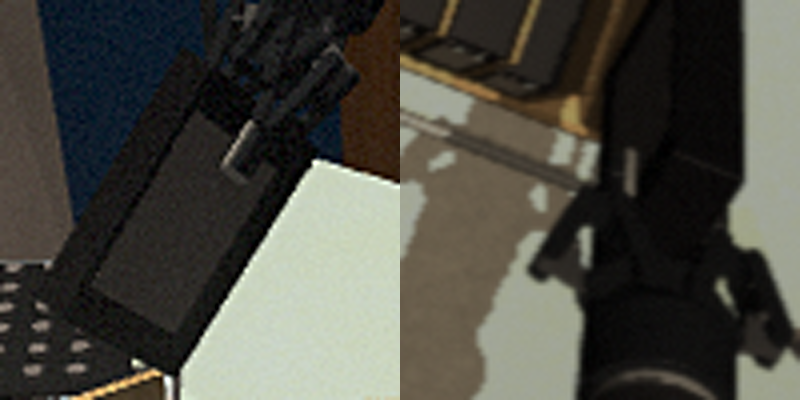

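Run:
```python
import cv2
b=cv2.imread("pics/a2_w.png"); b=cv2.convertScaleAbs(b[110:190,190:330],alpha=2.2,beta=10);cv2.imwrite("pics/a2g.png",cv2.resize(b,None,fx=5,fy=5,interpolation=cv2.INTER_CUBIC))
```

View pics/a2g.png

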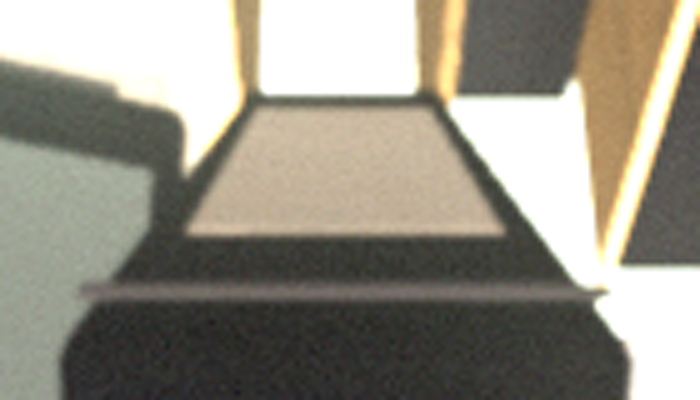

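```bash
cat >> h.py <<'E'
def heldfit(c,rt,rb,v0=138):
    s=status.get_state()
    f=lambda k:(lambda p:[p[0,1]-rt,p[2,1]-rb])(proj(c,heldpts(k[0],v0,k[1],s)))
    k=least_squares(f,[55,0],x_scale=[10,.1]).x; return k[0],np.degrees(k[1])
E
python3 - <<'E'
from h import *
c=np.load("a2.npy",allow_pickle=True).item()
for v in(136,140,144): print(v,heldfit(c,168.3,129,v))
E
```

```text
136 (np.float64(57.9177120537996), np.float64(-0.44143118048246466))
140 (np.float64(57.251733431972404), np.float64(-0.274845313560598))
144 (np.float64(56.562260368495664), np.float64(-0.10804468787646045))
```

```bash
cat >> h.py <<'E'
def place(by,du=0,v0=138,z_over=360):
    p=status.get_state()["eef_pos"]
    r.move_ptp(rk(-90,np.clip(-(p[0]-RO[0])*np.sin(RA)*-1*0,0,0)+0,390) if False else np.array([p[0]-10,p[1],390.]),quat(RA))
    q=quat(BA)
    r.move_ptp(bx(du,by,z_over),q); st("over")
    r.move_straight(bx(du,by,v0+85),feed=200); st("above")
E
python3 - <<'E'
from h import *
place(74,2.5); look("a3")
E
```

```text
t19.8 [472.4 370.7 360.2] F [-0.3  0.1 -1.9] gap 39.3 over
t20.6 [472.6 371.8 224.2] F [ 0.9  0.1 -2.7] gap 39.3 above
```

View pics/a3_s.png

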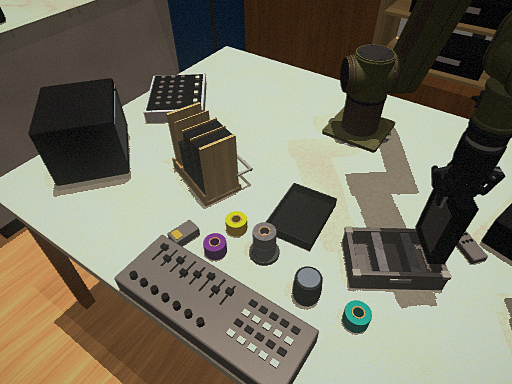

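View pics/a3_w.png

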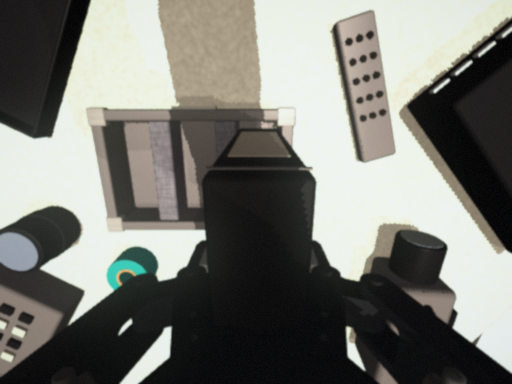

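Run:
```python
from h import *
c=np.load("a3.npy",allow_pickle=True).item()
print(proj(c,[bx(-73.5,-113.5,60),bx(-73.5,113.5,60),bx(73.5,-113.5,60),bx(0,-37,58),bx(60,-49,58),bx(60,-25,58),bx(-60,-49,58),bx(-60,-25,58)]).round(1).tolist())
b=cv2.imread("pics/a3_w.png"); b=cv2.convertScaleAbs(b[95:245,80:310],alpha=1.6,beta=10);cv2.imwrite("pics/a3g.png",cv2.resize(b,None,fx=3.4,fy=3.4,interpolation=cv2.INTER_CUBIC))
```

```text
[[83.2, 106.1], [294.1, 106.1], [106.3, 230.5], [162.2, 172.3], [157.7, 219.8], [177.2, 219.8], [145.5, 119.0], [167.3, 119.0]]
```

View pics/a3g.png

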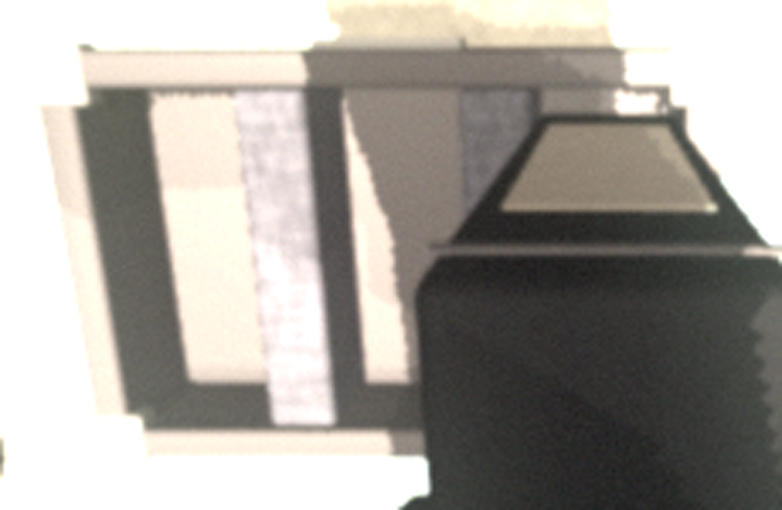

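```bash
cat >> h.py <<'E'
BO=BO+np.array([-.54,.84,0])*1.0+np.array([.84,.54,0])*.5
def lower(by,du,v0=138):
    r.move_straight(bx(du,by,v0+78),feed=150)
    h=r.move_straight(bx(du,by,v0+20),feed=80,until_force=8); st("l1",h)
    if not h:
        h=r.move_straight(bx(du,by,v0+5),feed=25,until_force=5); st("l2",h)
E
python3 - <<'E'
from h import *
lower(74,2.5)
E
```

```text
t21.9 [472.1 373.  158.5] F [ 0.1 -0.4 -3.2] gap 39.3 l1 False
t22.4 [471.7 372.7 148.2] F [-0.7 -0.9  3.7] gap 39.3 l2 True
```

```bash
cat >> h.py <<'E'
def release(n):
    effector.command_gripper(54); st("open")
    p=status.get_state()["eef_pos"]; r.move_straight(p+[0,0,90],feed=200); look(n); st()
E
python3 - <<'E'
from h import *
release("a4")
s=grab_frame("scene")
save("a4c",s[160:310,320:470],4)
E
```

```text
t22.7 [470.8 372.  146.6] F [-0.2  0.7 -0. ] gap 53.8 open
t23.4 [469.8 371.3 234.5] F [ 0.  -0.3 -0.2] gap 53.8
```

View pics/a4c.png

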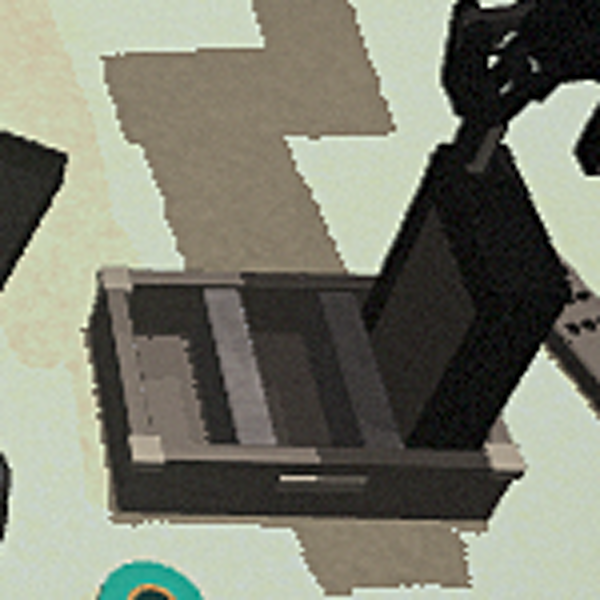

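View pics/a4_w.png

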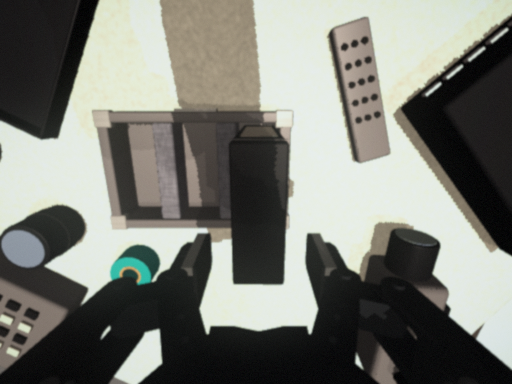

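Run:
```python
from h import *
c=np.load("a4.npy",allow_pickle=True).item()
print(proj(c,[bx(a,74+b,200) for a in(-55,55) for b in(-20,20)]).round(1).tolist())
print(proj("scene",[bx(a,74+b,200) for a in(-55,55) for b in(-20,20)]).round(1).tolist())
tip(24); look("b1"); st()
b=cv2.imread("pics/b1_w.png"); b=cv2.convertScaleAbs(b[0:150,180:330],alpha=1.5,beta=10);cv2.imwrite("pics/b1g.png",cv2.resize(b,None,fx=4,fy=4,interpolation=cv2.INTER_CUBIC))
```

```text
[[225.9, 139.6], [287.5, 139.6], [230.9, 284.2], [282.9, 284.3]]
[[429.0, 194.9], [446.6, 195.2], [444.4, 232.4], [463.8, 232.8]]
t27.4 [ 600.5 -296.   184.8] F [ 0.5  0.3 -0.1] gap -0.1 down
t27.8 [ 590.  -292.1  184.8] F [0.8 0.7 0.4] gap 0.1 th 0
t28.4 [ 566.3 -283.1  197.9] F [ 0.6 -0.5  1.6] gap -0.4 th 8
t29.0 [ 541.2 -273.6  207.8] F [ 0.6 -0.4  0. ] gap -0.3 th 16
t29.6 [ 515.2 -263.9  214. ] F [ 0.6  1.  -0.9] gap 0.2 th 24
t30.1 [ 495.2 -256.3  216.1] F [ 0.4  0.5 -0. ] gap 0.1 th 30
t30.5 [ 481.7 -251.2  216.2] F [ 0.1  0.  -0.3] gap 0.1 th 34
t31.3 [ 504.6 -259.7  284.8] F [ 0.1  1.  -0.4] gap 0.4
```

View pics/b1g.png

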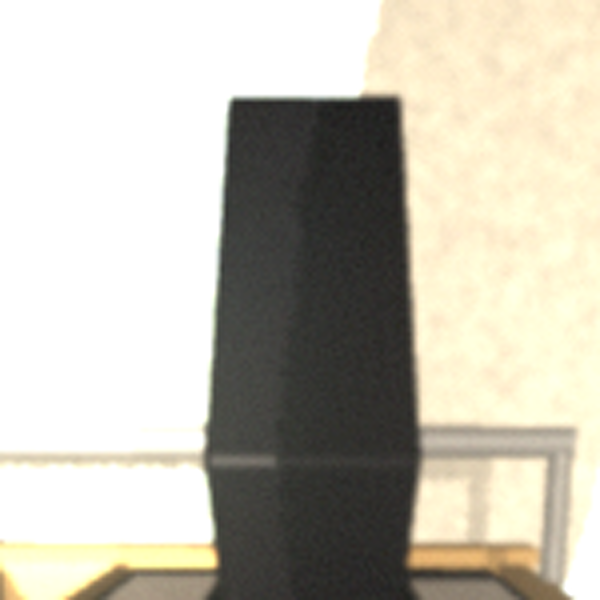

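Run:
```python
from h import *
c=np.load("b1.npy",allow_pickle=True).item()
print(leanfit(c,24,24.5,115.5))
grasp(13.3,11,np.radians(44.8),24); look("b2"); np.save("b2s.npy",status.get_state(),allow_pickle=True)
b=cv2.imread("pics/b2_w.png"); b=cv2.convertScaleAbs(b[100:200,180:330],alpha=2.2,beta=10);cv2.imwrite("pics/b2g.png",cv2.resize(b,None,fx=5,fy=5,interpolation=cv2.INTER_CUBIC))
```

```text
(array([14.99514804,  9.59314576,  0.78106397]), np.float64(44.751669223925816), np.float64(1.511644296665815e-22))
t35.1 [ 434.7 -233.6  148.4] F [-0.1  0.1 -0.2] gap 63.9 at
t35.4 [ 434.6 -233.7  148.7] F [-3.6  1.3  5.6] gap 39.3 gripped
t37.2 [ 433.9 -233.1  361.3] F [ 0.5 -1.1 -2.3] gap 39.1 up
```

View pics/b2g.png

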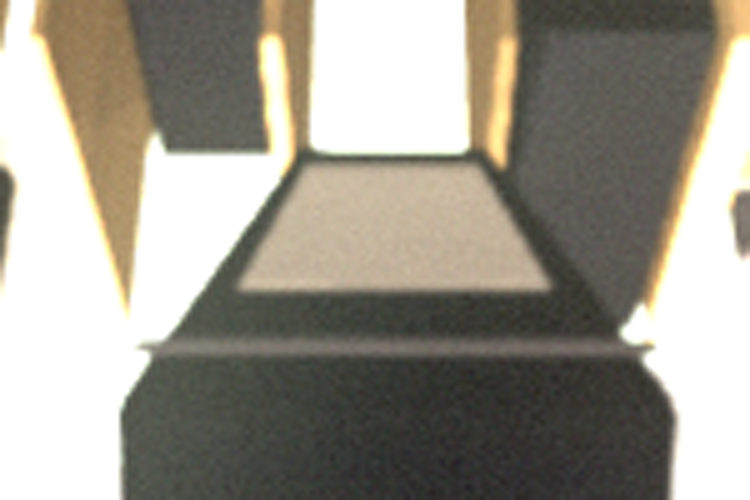

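Run:
```python
from h import *
c=np.load("b2.npy",allow_pickle=True).item()
k=heldfit(c,170,130.5,138); print(k)
du=k[0]-55
place(0,du); lower(0,du)
release("b4")
print(proj(np.load("b4.npy",allow_pickle=True).item(),[bx(a,b,200) for a in(-55,55) for b in(-20,20)]).round(1).tolist())
```

```text
(np.float64(56.77108916203303), np.float64(-0.6069997528461278))
t40.4 [511.5 309.  360.3] F [ 0.2  0.4 -2.8] gap 39.7 over
t41.2 [511.9 310.  224.2] F [-0.1 -0.  -2.1] gap 39.4 above
t42.4 [511.5 310.3 158.5] F [-0.2 -0.3 -2.1] gap 39.6 l1 False
t42.8 [511.2 310.1 149.3] F [-1.  -0.1  4.2] gap 39.4 l2 True
t43.1 [510.5 309.6 148. ] F [ 0.2 -0.6  0.8] gap 54.2 open
t43.8 [509.5 309.  236. ] F [ 0.4 -0.2 -0.4] gap 54.3
[[226.0, 139.8], [287.1, 139.8], [230.9, 283.5], [282.5, 283.5]]
```

View pics/b4_w.png

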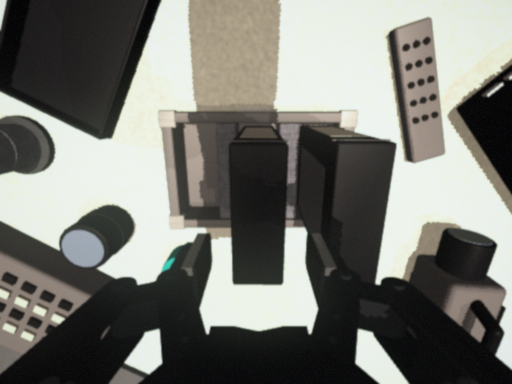

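View pics/b4_s.png

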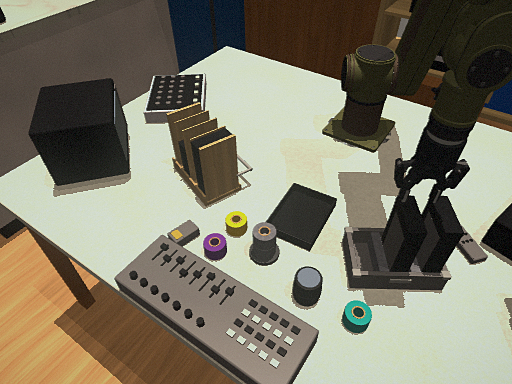

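Both cases stand upright (top corners at rows 139/283 as predicted). Third case.

Run:
```python
from h import *
p=status.get_state()["eef_pos"]; r.move_straight(p+[0,0,60],feed=250)
tip(72); look("c1")
b=cv2.imread("pics/c1_w.png"); b=cv2.convertScaleAbs(b[0:150,180:330],alpha=1.5,beta=10);cv2.imwrite("pics/c1g.png",cv2.resize(b,None,fx=4,fy=4,interpolation=cv2.INTER_CUBIC))
```

```text
t47.8 [ 617.5 -251.   184.8] F [-0.   0.3 -0.2] gap -0.2 down
t48.1 [ 606.9 -247.2  184.8] F [ 0.  -0.1 -0.1] gap 0.1 th 0
t48.8 [ 583.2 -238.2  197.9] F [ 0.1 -1.2  1. ] gap 0.1 th 8
t49.4 [ 558.1 -228.7  207.8] F [ 0.9 -0.4 -0.3] gap 0.3 th 16
t50.0 [ 532.2 -218.9  214. ] F [ 0.6  0.3 -1.3] gap 0.1 th 24
t50.5 [ 512.1 -211.4  216.1] F [0.1 0.5 1.4] gap -0.5 th 30
t50.9 [ 498.7 -206.3  216.2] F [0.2 0.  0.5] gap -0.1 th 34
```

View pics/c1g.png

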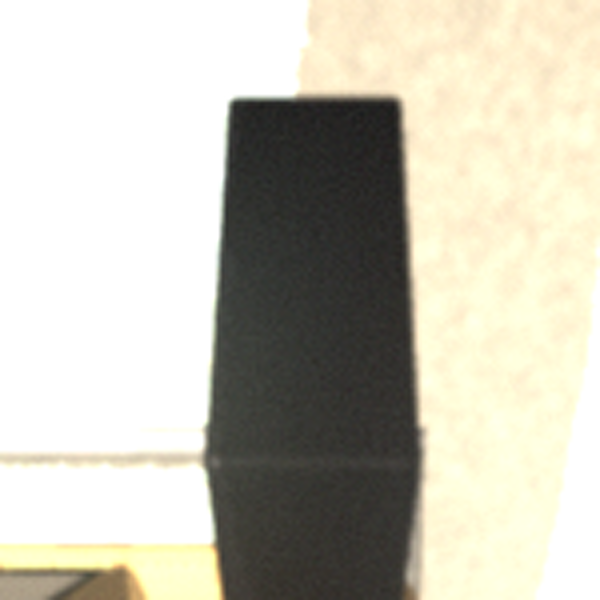

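Same lean (rows 24.5 / 115.5).

Run:
```python
from h import *
grasp(12.3,11,np.radians(44.8),72); look("c2")
b=cv2.imread("pics/c2_w.png"); b=cv2.convertScaleAbs(b[100:200,180:330],alpha=2.2,beta=10);cv2.imwrite("pics/c2g.png",cv2.resize(b,None,fx=5,fy=5,interpolation=cv2.INTER_CUBIC))
```

```text
t55.5 [ 450.8 -188.3  148.4] F [-0.2  0.1  0.2] gap 64.2 at
t55.8 [ 450.6 -188.3  148.7] F [-4.1  1.4  6.2] gap 39.8 gripped
t57.6 [ 449.9 -187.9  361.3] F [ 0.2 -0.3 -2.4] gap 39.1 up
```

View pics/c2g.png

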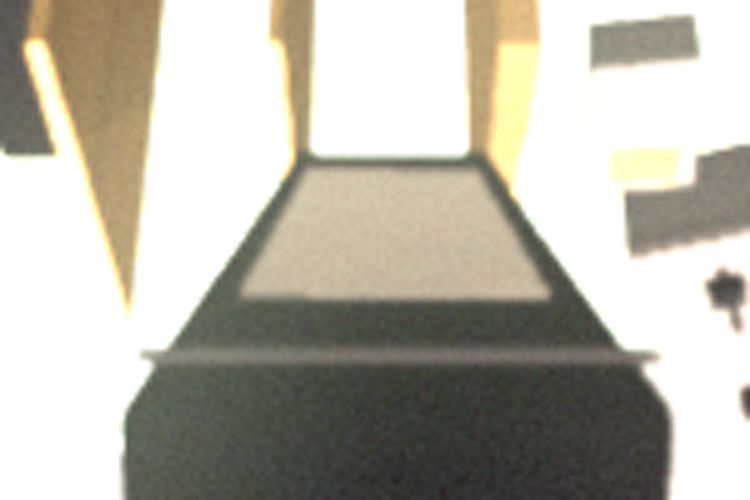

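Run:
```python
from h import *
c=np.load("c2.npy",allow_pickle=True).item()
k=heldfit(c,171.5,130.7,138); print(k)
du=k[0]-55
place(-74,du); lower(-74,du)
release("c4")
p=status.get_state()["eef_pos"]; r.move_straight(p+[0,0,100],feed=250); look("c5")
print(proj(np.load("c4.npy",allow_pickle=True).item(),[bx(a,b-74,200) for a in(-55,55) for b in(-20,20)]).round(1).tolist())
```

```text
(np.float64(56.365059197755976), np.float64(-0.5094820962284347))
t60.4 [550.9 246.3 360.4] F [ 1.  -0.4 -2.3] gap 39.5 over
t61.3 [551.6 247.3 224.3] F [ 0.5  0.5 -2.3] gap 39.4 above
t62.4 [551.1 247.8 158.5] F [-0.2  0.4 -2.2] gap 39.2 l1 False
t62.8 [551.  247.7 150.2] F [-0.8  0.1  3.8] gap 39.4 l2 True
t63.1 [550.  247.1 148.7] F [ 0.3 -0.4  0.9] gap 53.7 open
t63.9 [548.9 246.7 236.6] F [-0.1 -0.4 -1.3] gap 54.0
[[225.9, 140.4], [286.8, 140.5], [230.9, 283.5], [282.3, 283.5]]
```

View pics/c4_w.png

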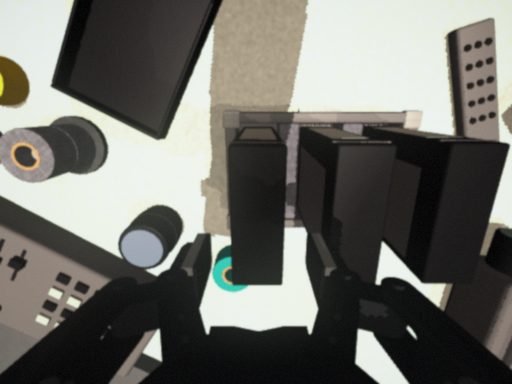

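View pics/c5_s.png

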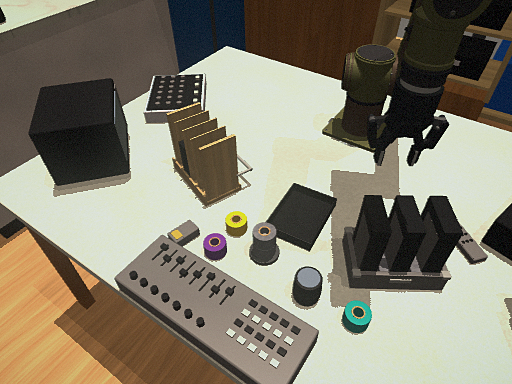

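View pics/c5_t.png

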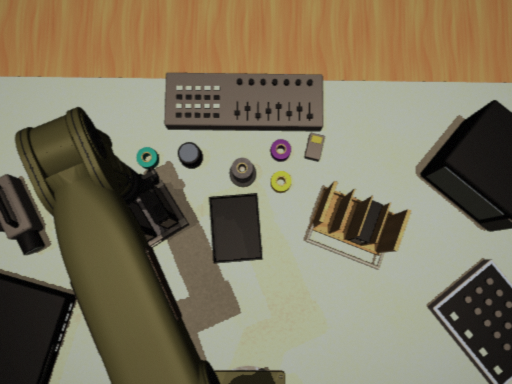

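View pics/c5_w.png

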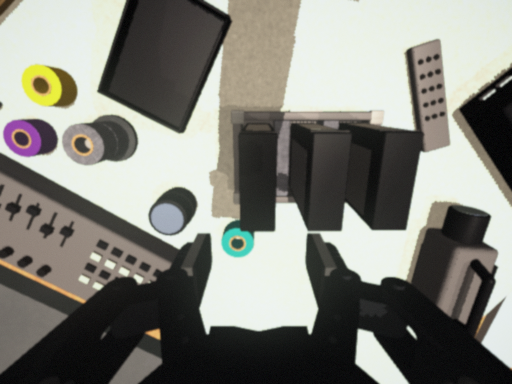

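Run:
```python
from h import *
effector.command_gripper(85,40)
p=status.get_state()["eef_pos"]; r.move_straight(np.array([p[0],p[1],390]),feed=250)
r.move_ptp(np.array([600,22,390.]),quat(0)); look("d1"); st()
```

```text
t66.4 [599.9  23.7 389.9] F [-0.2  0.4 -0.1] gap 85.2
```

View pics/d1_w.png

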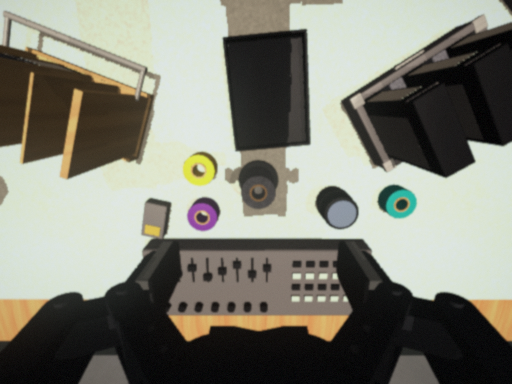

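Run:
```python
from h import *
w=cv2.imread("pics/d1_w.png"); cv2.imwrite("pics/d1g.png",cv2.resize(cv2.convertScaleAbs(w[20:220,210:320],alpha=1.8,beta=10),None,fx=3,fy=3,interpolation=cv2.INTER_CUBIC))
t=cv2.imread("pics/d1_t.png"); cv2.imwrite("pics/d1h.png",cv2.resize(cv2.convertScaleAbs(t[140:280,190:290],alpha=1.8,beta=10),None,fx=4,fy=4,interpolation=cv2.INTER_CUBIC))
```

```text
(no output)
```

View pics/d1g.png

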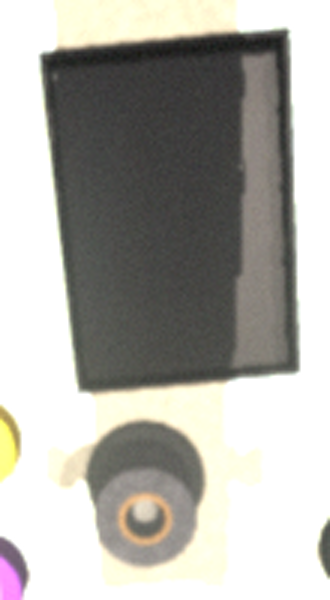

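View pics/d1h.png

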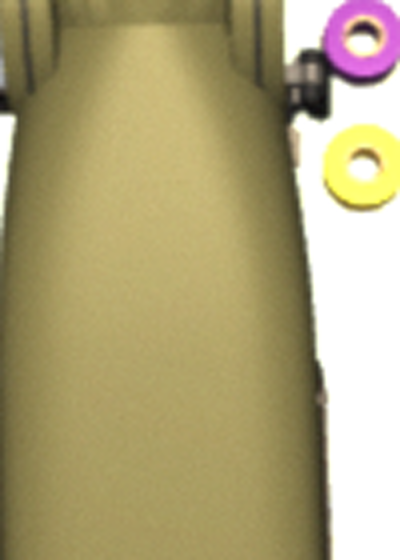

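Run:
```python
from h import *
c=np.load("d1.npy",allow_pickle=True).item()
k=lambda p:(210+(p[0]+.5)/3-.5,20+(p[1]+.5)/3-.5)
print("rolltop",onz(c,k((147,518)),92))
P=np.array([onz(c,k(p),30) for p in[(41,55),(288,30),(299,372),(80,391)]])[:,:2]
print(P.round(1).tolist(),P.mean(0))
for i in range(4):
    d=P[(i+1)%4]-P[i]; print(np.hypot(*d).round(1),np.degrees(np.arctan2(d[1],d[0])).round(1))
# top view from c5
Q=np.array([onz("top",p,30) for p in[(209,198),(257.5,193.5),(262,259.5),(213,263)]])[:,:2]; print(Q.mean(0))
```

```text
rolltop [661.03958132  25.07786681  92.        ]
[[414.3, -33.5], [402.0, 101.4], [586.7, 118.1], [598.5, -16.2]] [500.37647501  42.44794029]
135.4 95.2
185.5 5.2
134.8 -85.0
185.0 -174.7
[497.1216557   40.55589931]
```

```bash
cat >> h.py <<'E'
TA=np.radians(5.2); TO=np.array([499,41.5,0]); PO=np.array([660.8,23.5,0])
def tr(x,y,z):
    c,s=np.cos(TA),np.sin(TA); return TO+[c*x-s*y,s*x+c*y,z]
def pick(zt):
    q=quat(TA); effector.command_gripper(84,35)
    r.move_ptp(PO+[0,0,170],q); r.move_straight(PO+[0,0,zt],feed=120); st("at")
    effector.command_gripper(0,35); st("grip")
    r.move_straight(PO+[0,0,zt+115],feed=120); st("up")
def put(tx):
    q=quat(TA); r.move_ptp(tr(tx,0,110),q); r.move_straight(tr(tx,0,28),feed=120)
    h=r.move_straight(tr(tx,0,9),feed=25,until_force=4); st("land",h)
    effector.command_gripper(74); st("rel")
    r.move_straight(tr(tx,0,140),feed=200)
E
python3 - <<'E'
from h import *
for n,z in(("p",59),("p2",19)): print(kin.solve_ik(PO+[0,0,z],quat(TA)))
pick(59); look("e1")
E
```

```text
[ 0.03554797  0.59616625 -0.05959094  0.91503913  0.         -0.05520915]
[ 0.03554797  0.6326545  -0.10702075  0.83112107  0.         -0.05520915]
t68.6 [661.7  23.5  60.1] F [ 0.4  0.5 -0.3] gap 84.1 at
t69.0 [661.8  23.5  60.4] F [-0.1 -0.2  6.3] gap 59.9 grip
t70.1 [660.1  23.5 172.9] F [-0.4  0.1 -1.9] gap 59.6 up
```

View pics/e1_w.png

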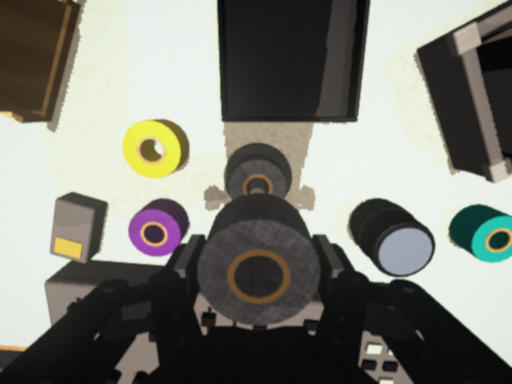

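View pics/e1_s.png

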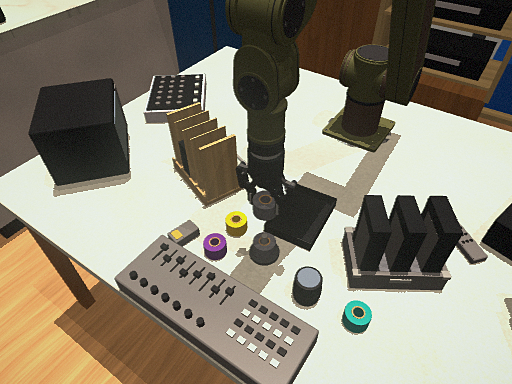

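Run:
```python
from h import *
put(-42); look("e2")
pick(19); look("e3")
```

```text
t72.5 [457.1  37.7  13.4] F [-0.6 -0.3  5.4] gap 59.7 land True
t72.8 [456.2  37.6  12.7] F [ 0.5  0.9 -0.3] gap 73.8 rel
t76.2 [661.6  23.5  19.9] F [-0.  -0.1  0.7] gap 83.8 at
t76.6 [661.5  23.5  20.2] F [-1.6 -0.2  6.1] gap 59.8 grip
t77.7 [660.1  23.5 133. ] F [-0.7 -0.3 -1.1] gap 59.8 up
```

View pics/e2_w.png

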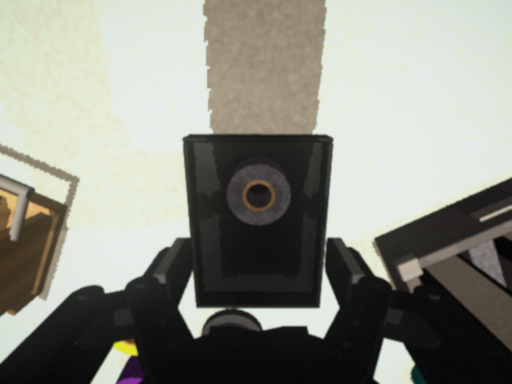

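View pics/e3_w.png

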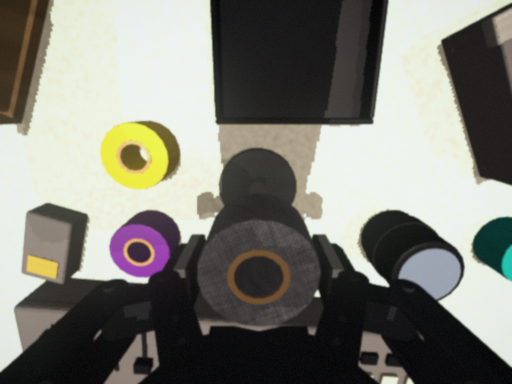

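View pics/e3_s.png

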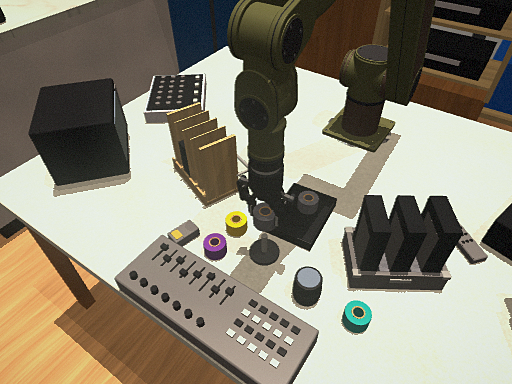

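Run:
```python
from h import *
put(42); look("f1")
r.move_ptp(np.array([350,-40,400.]),quat(0)); r.wait(.5); look("f2"); st()
```

```text
t79.8 [540.7  45.3  13.2] F [-0.6  0.1  5.1] gap 59.6 land True
t80.1 [539.7  45.2  12.3] F [-0.2  0.5 -0.3] gap 74.0 rel
t83.0 [350. -40. 400.] F [0.5 0.6 0.7] gap 74.0
```

View pics/f1_w.png

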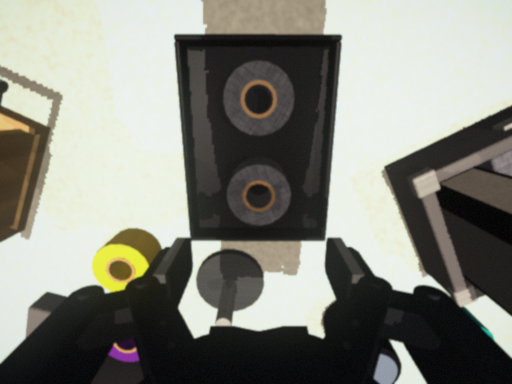

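View pics/f2_s.png

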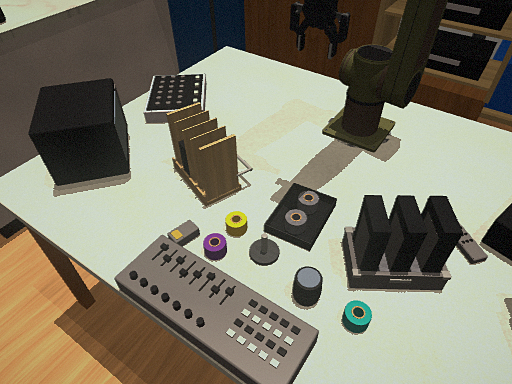

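View pics/f2_t.png

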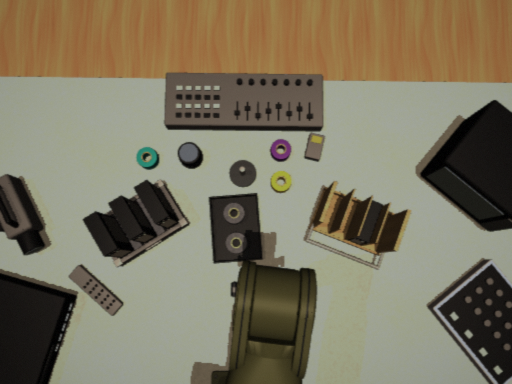

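Run:
```python
from h import *
print(ticket.hand_in()); st()
```

```text
the job is handed in; nothing more can be done
None
the job is handed in; nothing more can be done
```

The job is done and handed in at about 83 s of robot time, well inside the 210 s limit.

- **Cases:** All three tall cases were tipped forward from their upper back edges onto the rail, gripped there, and stood upright in their own bays of the grey box. Each landed at floor height. The first two cases' top edges matched where an upright case should be. The third I judged by eye, and it also stands upright in its bay.
- **Rolls:** Both rolls were slid up off the post and laid flat side by side in the black tray. The tray was knocked aside during the run, so I measured it again before placing the rolls, and it stayed flat on the table.
- **Left alone:** The last pictures show the short case still standing in the rack. The lens, battery and coloured look-alike rolls are where they started, and the arm is clear of everything.

Two readings disagreed along the way:

- **Lean angle:** The cases rested on the rail at about 45°, with their feet slid back about 15 mm, not at the expected 37°. I measured the lean in the pictures before gripping.
- **Camera offset:** The wrist and top cameras differed by about 3 mm on positions, so I used the middle value. The cases still fitted their bays.

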